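# Unbolt the incubation chamber and hold its lid half open

## Task

The dish in the small incubation chamber on the bench is to be photographed. Slide the chamber's bolt back so that it no longer holds the lid shut, let go of it, then raise the lid by its grip to 45 degrees from closed and hold it there, still; it falls shut if let go, so finish while holding the grip between the fingers. Do not disturb the beaker, the small bottle and the timer beside it.

Things in the scene. Friction and masses are not known exactly. Their poses are not given: they have to be found in the camera images.
- chamber: white open-topped box 200 (x) x 180 (y) x 70 mm high, fixed to the bench, with a clear lid in a grey frame. Origin: centre of its underside, on the bench; +x points to its back (hinge side), -x to its front (towards the robot), z up; turned up to 17 degrees about z. A sliding bolt sits on its +y side at lid height.
- bolt_bed (a point): centre of the bed on which the bolt slides, at chamber x 0, y +112, z 78 mm. Two fixed steel keepers bridge the bolt at chamber x -35 and +35 mm (each 10 mm long in x, 27 mm wide, tops at z 94 mm); the knob's neck moves between them.
- lug (a point): centre of the steel lug on the lid's +y edge, 25 mm long, at chamber x -75 to -50 mm when closed; the bolt's front end lies over it and so locks the lid. With the bolt locked the lid rises no more than about 0.03 rad.
- bolt: loose steel bar 135 x 14 x 10 mm in the keepers. Origin: on the bar's underside below the knob's axis; x along the bar, as the chamber's. Front end 60 mm to -x, rear end 75 mm to +x. Locked: origin at chamber x -25 to -12, y +112, z 78 mm. Slide it to +x (back): beyond x +10 mm it is clear of the lug; the keepers stop it at +25 mm. About 0.12 kg, plain friction.
- bolt_knob (a point): centre of the top of the bolt's upright black knob, a cylinder 20 mm in diameter and 30 mm high (chamber z 101 to 131 mm) on a 10 mm neck; can be pinched from above in any direction
- lid_angle (a joint): opening angle of the lid in rad, 0 closed (level), grows as the front rises, 0.785 = 45 degrees, stop at 1.4. The lid (0.45 kg with grip) falls shut by its weight and a light spring of 0.3 N m/rad; raising it takes about 3 to 4 N at the grip.
- lid: clear lid 200 x 184 x 7 mm in a grey frame. Origin: on its hinge axis (parallel to the chamber's y), at chamber x +100, y 0, z 73 mm; the lid reaches from there to -x in its own frame and turns about y
- lid_grip (a point): black horizontal cylinder, 22 mm in diameter, 36 mm wide along the chamber's y, on a 12 mm wide stem in front of the lid. This point: its centre, 245 mm from the hinge axis; closed: chamber x -145, y 0, z 73 mm. Turns with the lid. Can be pinched by its flat ends from above (fingers closing along y) and turns between them as the lid rises; 30 N of grip holds it.
- glass_beaker: clear beaker 62 x 66 x 78 mm high standing left of the chamber (+y); leave alone. Origin: centre of its underside
- dropper_bottle: small brown bottle with black cap, 27 mm in diameter, 58 mm high, left of the lid's grip; leave alone. Origin: centre of its underside
- kitchen_timer: flat white timer 60 x 64 x 19 mm, left of the chamber; leave alone. Origin: centre of its underside
There are look-alikes about, which are no part of the job. Of the things that look like the bolt, the larger one is meant.

How it is judged:
By the outcome, as a careful person would: the job done as asked, in the order asked, and still so for the second after the job is handed in, while the arm keeps its last pose, push and grip.
It also fails if it takes over 48 s, if anything falls off the work surface, if the arm or the gripper's body presses on something with over 40 N, if the wrist force passes 120 N, or if a joint passes its speed limit or range.

## Robot

A 6-joint arm with a two-finger parallel gripper is mounted at the origin on a cart in front of the work surface, level with it; the furniture and walls round the work are solid. World frame = base frame: x ahead of the robot, y to its left, z up, the work surface at z = 0. Lengths are in m, angles in rad, forces in N, time in s.
With the tool pointing down it reaches from about 0.375 to 0.9 m from the base axis. Payload 3.1 kg.
Tool frame: the origin (TCP) lies between the finger pads, 19 mm behind the fingertips; this is the grasp point; z points along the fingers, y is the line along which they close (so a half turn about z gives the same grasp; the last joint's range is limited). The gripper opens to 87 mm and grips with 3 to 60 N. Pads are 19 mm wide; open, the fingers measure 117 mm over their backs; the gripper's body (75 mm by 190 mm) begins 51 mm behind the grasp point.
Start: joints at [-1.351, 0.527, 1.433, -0, 1.181, -0.178], TCP at [0.243, -0.576, 0.241] pointing down, gripper open.
Joint ranges: [-3.08, 3.08], [-0.75, 2.2], [0.22, 2.44], [-1.43, 4.57], [0, 2.65], [-2.85, 2.85]. Speed limits (rad/s): [2.79, 2.79, 3.14, 3.14, 3.14, 3.14].

## Interface

Orientations are given as a unit quaternion [x, y, z, w].
In Python, from rig import status, viewer, robot gives the robot as it stands.
- The arm moves only by the tool arm_command, never from a script. Its arguments are lists of equal length, an entry for each row: "delta_rot": the turn, a rotation vector about the tool's x, y, z in degrees, a list of three; "delta_pos": the shift along the tool's x, y, z in m, a list of three; "gripper": the closure, from -1 (fully open) to 1 (shut). In form: {"delta_rot": [[rx, ry, rz], ...], "delta_pos": [[dx, dy, dz], ...], "gripper": [gripper, ...]}. A call has 1 to 12 rows; each row is the pose to reach, as a shift and turn from the pose commanded when the call began, along the tool's axes at that moment; what a row does not reach only later rows make up. A row lasts 1/12 s, in which the tool goes at most 41.7 mm and 7.16 degrees, less where a joint would pass 70% of its speed; a pose out of reach is approached as far as the arm can. A call with a gripper value outside its range is refused whole. The fingers move at their own pace and stop on an object; "grip_force" is the grip in N (left out, the last holds). Time passes only in rows, so rows that repeat a pose let the fingers close. It gives the time, the measured TCP pose, the force, the opening and the grip force at its end, in the units of the state.
- status.get_obs(): the state, without advancing time (a new reading comes with each control period).
- viewer.camera(name): name is "scene" or "side" or "wrist"; returns a dict with "pixels" (420x560x3 uint8, blue, green, red), "fx", "fy", "cx", "cy" (pixels), "pose" (4x4, takes a point from camera to world coordinates); the wrist camera has in their place "mount" (4x4, takes a point from camera to tool coordinates, whose origin is the TCP and whose axes are the flange's). Camera axes: x right, y down, z forward; pixel columns grow to the right and rows downward; lengths in m; the calibration is good to about 2 mm. A picture is of the moment at which its call begins: read the wrist's pose just before it. There is no depth.
- robot.hand_in(): hands the job in; it is judged then, once.
The state is a dict: "time": time; "q": joint angles; "joint_velocities": joint speeds; "joint_torque": joint torques, N m; "position": TCP position; "tool_rot": TCP orientation; "ft_force": force on the tool from outside, world axes, zero at the start; "moment": the same for the moment, N m; "grip_width": finger opening in m; "grip_force": force on a finger pad.
Only numpy, scipy, OpenCV 4.12 (cv2) and the standard library are available. Lean on these libraries where they do the work, as an engineer would, in place of code of your own. Each camera call takes 0.05 s, during which the arm holds its last target. There are 200 camera calls.

## Working session

There is one attempt and no reset: what is moved stays moved. The work goes in short steps, Python scripts to look and compute and a tool call to move; the robot and the scene stay as the last step left them, time stands still between calls to the robot, and variables do not carry over. Pictures are saved under pics/ and viewed, at most 10 in all, crops included, and the job is handed in when it is done.

Besides the shell and the picture viewer there is one more tool, called after ">>>" by a JSON object that holds its "op" and its "data". arm_command: Moves the arm, as the interface text tells. Its arguments: {"type":"object","properties":{"delta_rot":{"type":"array","items":{"type":"array","items":{"type":"number"}}},"delta_pos":{"type":"array","items":{"type":"array","items":{"type":"number"}}},"gripper":{"type":"array","items":{"type":"number"}},"grip_force":{"type":"number"}},"required":["delta_rot","delta_pos","gripper"]}

```bash
mkdir -p pics
python3 - <<'E'
from rig import status, viewer
import cv2,numpy as np,pickle
o=status.get_obs(); print({k:np.round(v,3).tolist() for k,v in o.items()})
for n in ["scene","side"]:
    c=viewer.camera(n); pickle.dump(c,open(f"pics/{n}.pkl","wb"))
    print(n,c["fx"],c["fy"],c["cx"],c["cy"],np.round(c["pose"],3).tolist())
    cv2.imwrite(f"pics/{n}.png",cv2.resize(c["pixels"],(784,588),interpolation=cv2.INTER_CUBIC))
E
```

```text
{'time': 0.0, 'q': [-1.35, 0.528, 1.434, -0.0, 1.181, -0.179], 'joint_velocities': [-0.0, 0.001, -0.001, 0.003, 0.001, -0.001], 'joint_torque': [-0.003, -44.005, -17.659, 0.063, 0.058, -0.0], 'position': [0.243, -0.575, 0.24], 'tool_rot': [0.98, 0.198, -0.0, -0.001], 'ft_force': [0.578, -0.123, -0.907], 'moment': [-0.003, 0.007, 0.03], 'grip_force': 0.0, 'grip_width': 0.087}
scene 386.19356992287396 386.19356992287396 284.5297399282571 204.9773746944415 [[-0.855, -0.244, 0.458, 0.154], [-0.518, 0.375, -0.768, 0.6], [0.015, -0.894, -0.447, 0.524], [0.0, 0.0, 0.0, 1.0]]
side 511.8688410504895 511.8688410504895 279.8695350002587 205.8467576982929 [[-0.854, -0.306, 0.421, 0.12], [-0.521, 0.507, -0.687, 0.608], [-0.003, -0.806, -0.592, 0.708], [0.0, 0.0, 0.0, 1.0]]
```

View pics/scene.png

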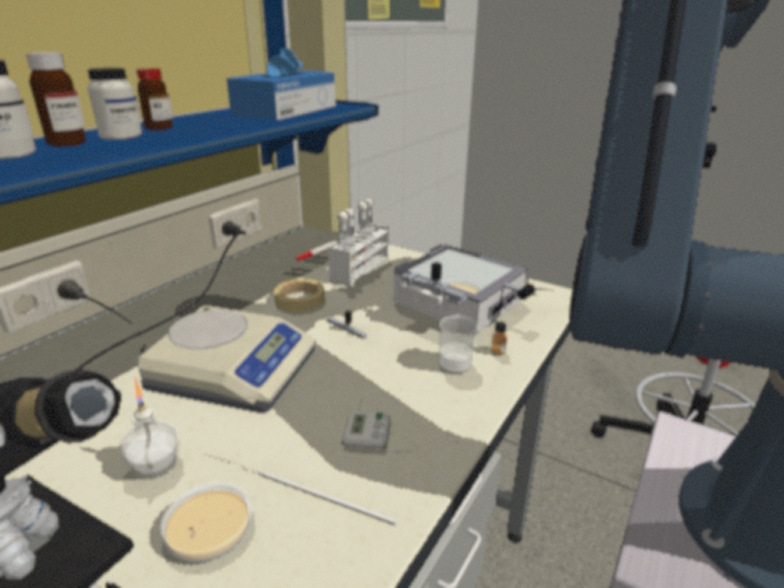

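View pics/side.png

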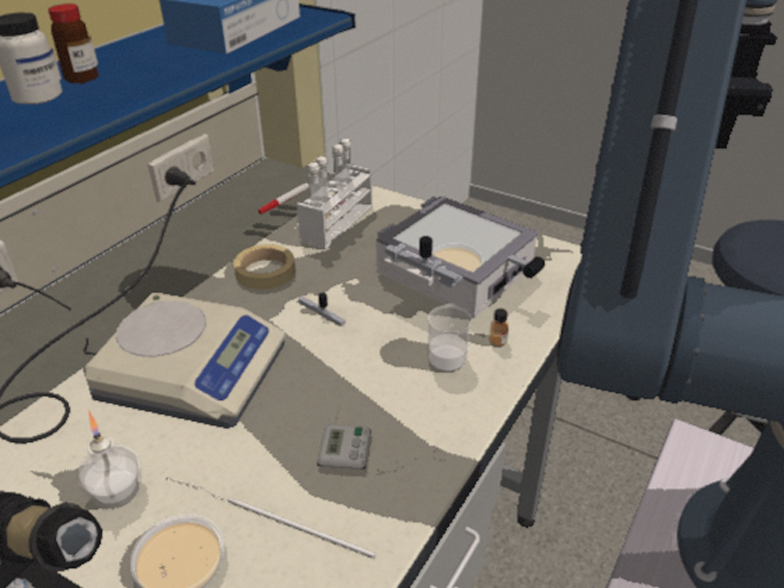

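Both views show the same look-alikes. In the side view, the knob on the chamber is at (426,245), and a small loose bolt lies on the bench at (322,300). The larger one, on the chamber, is meant. The black grip is at (534,267), the beaker at (447,340), the bottle at (499,330) and the timer at (345,447). I'll take a close crop.

Run:
```python
import cv2,pickle
p=pickle.load(open("pics/side.pkl","rb"))["pixels"]
cv2.imwrite("pics/crop1.png",cv2.resize(p[130:250,255:405],(750,600),interpolation=cv2.INTER_CUBIC))
```

```text
(no output)
```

View pics/crop1.png

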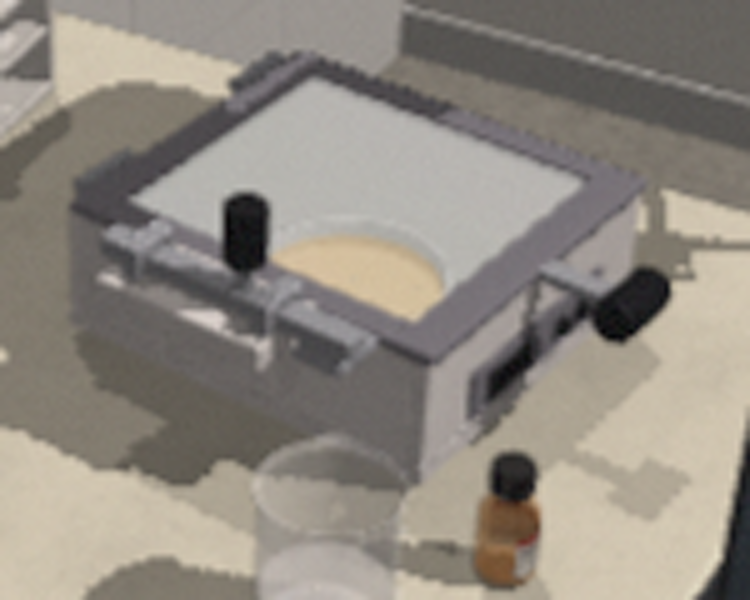

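The crop shows the bolt in its keepers with the knob top at (246,200). The grip centre is at (632,304), the lid's front corners at (430,362) and (643,182), and its back right corner at (308,55). The foot of the front left edge is at (418,485).

```bash
cat > h.py <<'E'
import numpy as np,cv2,pickle
from scipy.optimize import least_squares
def proj(c,P,pose=None):
    T=np.linalg.inv(c["pose"] if pose is None else pose); P=np.atleast_2d(P)@T[:3,:3].T+T[:3,3]
    return np.c_[c["fx"]*P[:,0]/P[:,2]+c["cx"],c["fy"]*P[:,1]/P[:,2]+c["cy"]]
def world(v,L):
    a=v[2];R=np.array([[np.cos(a),-np.sin(a),0],[np.sin(a),np.cos(a),0],[0,0,1]])
    return np.atleast_2d(L)@R.T+[v[0],v[1],0]
def onplane(c,uv,z):
    d=c["pose"][:3,:3]@[(uv[0]-c["cx"])/c["fx"],(uv[1]-c["cy"])/c["fy"],1];o=c["pose"][:3,3]
    return o+d*(z-o[2])/d[2]
E
python3 - <<'E'
from h import *
c=pickle.load(open("pics/side.pkl","rb"))
px=np.array([[430,360],[643,182],[308,55],[632,304],[418,485],[246,200]])/5+[255,130]
def res(v):
    L=np.array([[-.1,.092,.0765],[-.1,-.092,.0765],[.1,-.092,.0765],[-.145,0,.073],[-.1,.09,0],[v[3],.112,.131]])
    return (proj(c,world(v,L))-px).ravel()
s=least_squares(res,[.6,-.3,0,-.018]);v=s.x;print(v,np.degrees(v[2]));print(s.fun.reshape(-1,2).round(1))
print("knob",world(v,[v[3],.112,.131]),"grip",world(v,[-.145,0,.073]))
f=lambda u,w:(u/5+255,w/5+130)
print("bottle cap top",onplane(c,f(514,465),.058),"beaker base",onplane(c,(447/1.4,355/1.4),0), "beaker rim ctr",onplane(c,f(332,482),.078),"timer",onplane(c,(345/1.4,445/1.4),.019))
E
```

```text
[ 0.55386973 -0.30954855 -0.14311435 -0.01753047] -8.199848364549082
[[-0.5 -0.7]
 [ 1.4 -0.9]
 [-0.9 -1.9]
 [-0.   0.3]
 [ 0.1  2.1]
 [-0.   0. ]]
knob [[ 0.55249262 -0.19619326  0.131     ]] grip [[ 0.41035212 -0.28886774  0.073     ]]
bottle cap top [ 0.41450509 -0.17776716  0.058     ] beaker base [ 0.46652283 -0.11294427  0.        ] beaker rim ctr [ 0.46223245 -0.10667255  0.078     ] timer [0.48750281 0.12178099 0.019     ]
```

```bash
cat >> h.py <<'E'
from scipy.spatial.transform import Rotation as Ro
def delta(o,target,yawx=None):
    R=Ro.from_quat(o["tool_rot"]); d=R.inv().apply(np.array(target)-o["position"])
    print("delta_pos",d.round(4),end=" ")
    if yawx is not None:
        G=Ro.from_matrix(np.c_[[np.cos(yawx),np.sin(yawx),0],[np.sin(yawx),-np.cos(yawx),0],[0,0,-1]])
        print("rotvec deg",np.degrees((R.inv()*G).as_rotvec()).round(2),end="")
    print()
E
python3 - <<'E'
from h import *
from rig import status
delta(status.get_obs(),[.5525,-.196,.235],-.143)
E
```

```text
delta_pos [ 0.4329 -0.2292  0.006 ] rotvec deg [-1.100e-01  1.000e-02  3.104e+01]
```

>>> {"op": "arm_command", "data": {"delta_rot": [[0,0,3],[0,0,6],[0,0,9],[0,0,12],[0,0,15],[0,0,18],[0,0,21],[0,0,24],[0,0,27],[0,0,31],[0,0,31],[0,0,31]], "delta_pos": [[0.036,-0.019,0],[0.072,-0.038,0],[0.108,-0.057,0],[0.144,-0.076,0],[0.18,-0.095,0],[0.216,-0.114,0],[0.252,-0.134,0],[0.288,-0.153,0],[0.324,-0.172,0.006],[0.36,-0.191,0.006],[0.396,-0.21,0.006],[0.433,-0.229,0.006]], "gripper": [-0.1,-0.1,-0.1,-0.1,-0.1,-0.1,-0.1,-0.1,-0.1,-0.1,-0.1,-0.1]}}

```text
time: 1.1
position: [0.5533, -0.1948, 0.2348]
tool_rot: [0.997, -0.071, -0.001, -0.0]
ft_force: [0.1, -0.4, 0.0]
grip_width: 0.048
grip_force: 0.0
```

Run:
```python
from h import *
from rig import status,viewer
o=status.get_obs();c=viewer.camera("wrist")
M=np.eye(4);M[:3,:3]=Ro.from_quat(o["tool_rot"]).as_matrix();M[:3,3]=o["position"]
c["pose"]=M@c["mount"];pickle.dump((c,o),open("pics/w1.pkl","wb"))
print(o["position"],o["tool_rot"],o["joint_velocities"],c["mount"].round(3).tolist())
cv2.imwrite("pics/w1.png",cv2.resize(c["pixels"],(784,588),interpolation=cv2.INTER_CUBIC))
```

```text
[ 0.55333599 -0.19480631  0.23476731] [ 9.97463216e-01 -7.11807372e-02 -6.21254536e-04 -2.22221679e-04] [ 0.8649594   0.2170183  -0.41940146 -0.00348775  0.18157301  0.85540394] [[0.001, -0.971, -0.241, 0.064], [1.0, 0.001, -0.001, 0.0], [0.001, -0.241, 0.971, -0.144], [0.0, 0.0, 0.0, 1.0]]
```

View pics/w1.png

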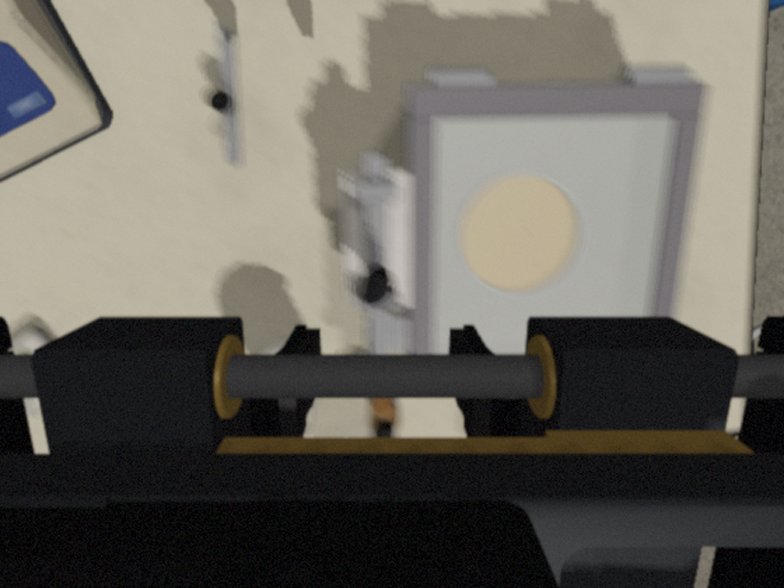

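The wrist picture was blurred because the arm was still moving. The bolt knob is at about (375,283) and the small loose bolt at (220,100). I'll settle the arm and look again.

>>> {"op": "arm_command", "data": {"delta_rot": [[0,0,0],[0,0,0],[0,0,0]], "delta_pos": [[-0.02,0,0],[-0.04,0,0],[-0.04,0,0]], "gripper": [-0.1,-0.1,-0.1]}}

```text
time: 1.4
position: [0.5095, -0.1888, 0.2342]
tool_rot: [0.998, -0.07, -0.003, -0.001]
ft_force: [-1.1, -0.0, -0.5]
grip_width: 0.0479
grip_force: 0.0
```

```bash
cat > w.py <<'E'
from h import *
from rig import status,viewer
import sys
def wrist(name,crop=None):
    o=status.get_obs();c=viewer.camera("wrist")
    M=np.eye(4);M[:3,:3]=Ro.from_quat(o["tool_rot"]).as_matrix();M[:3,3]=o["position"]
    c["pose"]=M@c["mount"];pickle.dump((c,o),open(f"pics/{name}.pkl","wb"))
    cv2.imwrite(f"pics/{name}.png",cv2.resize(c["pixels"][:250,160:],(800,500),interpolation=cv2.INTER_CUBIC))
    print(o["time"],o["position"],o["tool_rot"],np.abs(o["joint_velocities"]).max())
wrist(sys.argv[1])
E
python3 w.py w2
```

```text
1.4 [ 0.5094742  -0.18878062  0.23421349] [ 0.99751602 -0.07035687 -0.00315951 -0.00131378] 0.07073030144312514
```

View pics/w2.png

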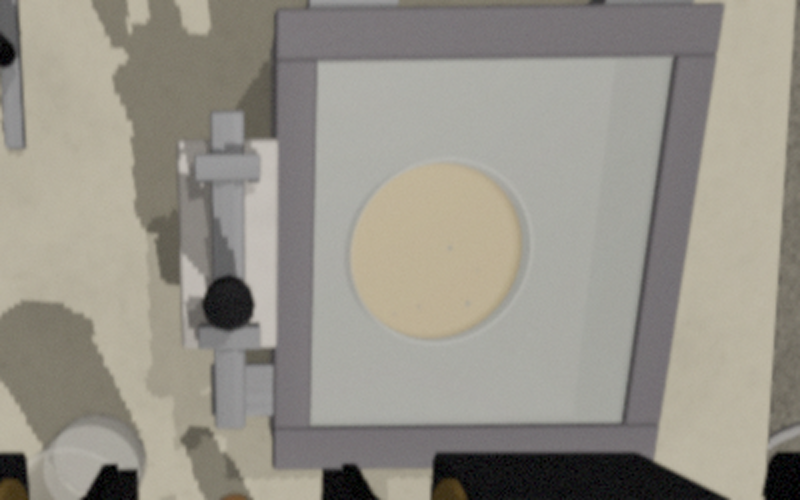

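The picture is sharp now. The knob top is at (229,302) and the rear keeper at (227,167). The lid corners are at (278,11), (722,5) and (275,467), and the front end of the bolt lies over the lug at about (230,400).

Run:
```python
from h import *
c,o=pickle.load(open("pics/w2.pkl","rb"))
px=np.array([[278,11],[722,5],[275,467],[227,167],[229,302],[229,427]])/2+[160,0]
def res(v):
    L=np.array([[.1,.092,v[4]],[.1,-.092,v[4]],[-.1,.092,v[4]],[.035,.112,.094],[v[3],.112,.131],[v[3]-.06,.112,.083]])
    return (proj(c,world(v,L))-px).ravel()
s=least_squares(res,[.55,-.3,-.14,-.018,.0765]);v=s.x;print(v);print(s.fun.reshape(-1,2).round(1))
print("knob",world(v,[v[3],.112,.131]),"grip",world(v,[-.145,0,.073]))
print(onplane(c,px[4],.131))
k=world(v,[v[3],.112,.131])[0]
delta(o,[k[0],k[1],.123],v[2])
```

```text
[ 0.55317601 -0.30822619 -0.13363964 -0.01583639  0.07235331]
[[-0.8 -1.1]
 [-0.1  0. ]
 [-1.6 -0.4]
 [ 1.   1.3]
 [ 0.4  0.9]
 [ 0.9 -1.2]]
knob [[ 0.55240395 -0.19511476  0.131     ]] grip [[ 0.4094689  -0.28890607  0.073     ]]
[ 0.55309097 -0.19494615  0.131     ]
delta_pos [0.0441 0.0005 0.1109] rotvec deg [-0.13  0.37 -0.41]
```

>>> {"op": "arm_command", "data": {"delta_rot": [[0,0,0],[0,0,0],[0,0,0],[0,0,0],[0,0,0],[0,0,0],[0,0,0],[0,0,0],[0,0,0]], "delta_pos": [[0.022,0,0.02],[0.044,0,0.05],[0.044,0,0.08],[0.044,0,0.1],[0.044,0,0.11],[0.044,0,0.11],[0.044,0,0.11],[0.044,0,0.11],[0.044,0,0.11]], "gripper": [-0.1,-0.1,-0.1,-0.1,-0.1,0.6,0.6,0.6,0.6], "grip_force": 15}}

```text
time: 2.2
position: [0.5579, -0.1981, 0.127]
tool_rot: [0.997, -0.071, 0.002, 0.001]
ft_force: [0.3, 0.4, 0.6]
grip_width: 0.0288
grip_force: 0.0
```

>>> {"op": "arm_command", "data": {"delta_rot": [[0,0,0],[0,0,0],[0,0,0],[0,0,0],[0,0,0],[0,0,0]], "delta_pos": [[-0.004,-0.002,0.003],[-0.004,-0.002,0.003],[-0.004,-0.002,0.003],[-0.004,-0.002,0.003],[-0.004,-0.002,0.003],[-0.004,-0.002,0.003]], "gripper": [0.4,0.4,0.8,0.8,0.8,0.8]}}

```text
time: 2.7
position: [0.5531, -0.1947, 0.1226]
tool_rot: [0.997, -0.071, 0.0, 0.0]
ft_force: [-0.5, 0.4, 3.0]
grip_width: 0.0196
grip_force: 15.0
```

>>> {"op": "arm_command", "data": {"delta_rot": [[0,0,0],[0,0,0],[0,0,0],[0,0,0],[0,0,0],[0,0,0],[0,0,0]], "delta_pos": [[0.006,0,0],[0.012,0,0],[0.018,0,0],[0.024,0,0],[0.03,0,0],[0.034,0,0],[0.034,0,0]], "gripper": [0.8,0.8,0.8,0.8,0.8,0.8,0.8]}}

```text
time: 3.28
position: [0.5884, -0.2, 0.1226]
tool_rot: [0.997, -0.071, 0.001, 0.0]
ft_force: [0.1, 0.9, 4.5]
grip_width: 0.0196
grip_force: 15.0
```

>>> {"op": "arm_command", "data": {"delta_rot": [[0,0,0],[0,0,0],[0,0,0],[0,0,0],[0,0,0],[0,0,0],[0,0,0],[0,0,0],[0,0,0],[0,0,0],[0,0,0]], "delta_pos": [[0,0,0],[0,0,0],[0,0,0],[0,0,0],[0,0,-0.02],[0,0,-0.05],[0,0,-0.08],[-0.04,0,-0.11],[-0.07,0.02,-0.11],[-0.07,0.02,-0.11],[-0.07,0.02,-0.11]], "gripper": [-0.1,-0.1,-0.1,-0.3,-0.3,-0.3,-0.3,-0.3,-0.3,-0.3,-0.3]}}

```text
time: 4.2
position: [0.5132, -0.2097, 0.2328]
tool_rot: [0.997, -0.072, 0.0, 0.0]
ft_force: [0.1, -0.2, 0.5]
grip_width: 0.0565
grip_force: 0.0
```

```bash
python3 w.py w3
```

```text
4.2 [ 0.51315362 -0.20970911  0.23283968] [ 9.97389877e-01 -7.22039876e-02  1.24981314e-04  3.08453455e-05] 0.052527798094683144
```

View pics/w3.png

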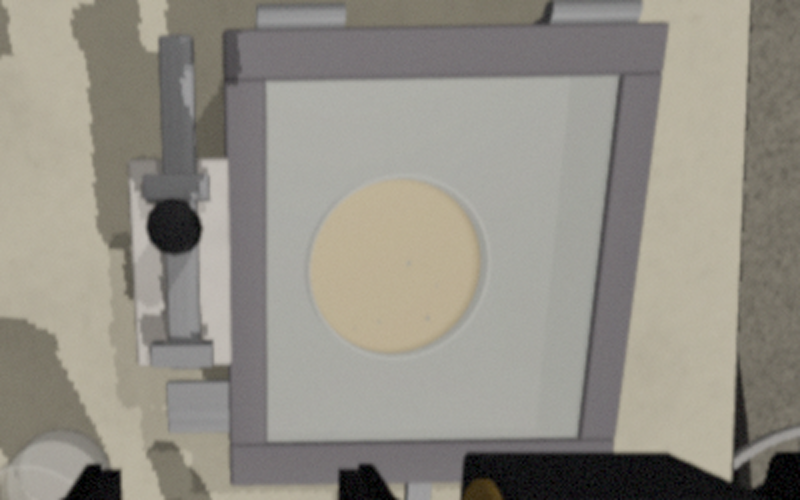

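The bolt is back and let go. Its knob is at (175,226), its front end is under the front keeper at (183,340), and the lug at (198,406) is free. I'll refit the chamber pose from both wrist pictures.

Run:
```python
from h import *
from rig import status
c,o=pickle.load(open("pics/w2.pkl","rb"));c3,_=pickle.load(open("pics/w3.pkl","rb"))
px=np.array([[278,11],[722,5],[275,467],[227,167],[229,302]])/2+[160,0]
p3=np.array([[226,31],[666,24],[233,484],[174,187],[174,225]])/2+[160,0]
def L(v,k): return np.array([[.1,.092,v[4]],[.1,-.092,v[4]],[-.1,.092,v[4]],[.035,.112,.094],[k,.112,.131]])
def res(v):
    return np.r_[(proj(c,world(v,L(v,v[3])))-px).ravel(),(proj(c3,world(v,L(v,v[5])))-p3).ravel()]
s=least_squares(res,[.55,-.3,-.14,-.018,.0765,.018]);v=s.x;print(v);print(s.fun.reshape(-1,2).round(1).tolist())
g=world(v,[-.145,0,.073])[0];print(g)
print("stem px->",onplane(c3,np.array([419,490])/2+[160,0],.073), "pred stem",world(v,[-.105,0,.073]))
delta(status.get_obs(),[g[0],g[1],.15],v[2])
delta(status.get_obs(),[g[0],g[1],.074],v[2])
```

```text
[ 0.55324264 -0.30842305 -0.13130889 -0.01500829  0.07194963  0.01982623]
[[-0.9, -0.7], [-0.5, -0.2], [-1.2, -0.5], [1.2, 1.6], [0.6, -0.0], [-0.3, -0.6], [0.5, -0.2], [-1.0, -1.0], [2.2, 1.3], [-1.0, 0.0]]
[ 0.40949089 -0.28943793  0.073     ]
stem px-> [ 0.44919706 -0.29482644  0.073     ] pred stem [[ 0.44914655 -0.29467521  0.073     ]]
delta_pos [-0.0925  0.0938  0.0824] rotvec deg [ 0.   -0.06 -0.72]
delta_pos [-0.0926  0.0938  0.1584] rotvec deg [ 0.   -0.06 -0.72]
```

>>> {"op": "arm_command", "data": {"delta_rot": [[0,0,-0.7],[0,0,-0.7],[0,0,-0.7],[0,0,-0.7],[0,0,-0.7],[0,0,-0.7],[0,0,-0.7],[0,0,-0.7],[0,0,-0.7],[0,0,-0.7],[0,0,-0.7]], "delta_pos": [[-0.023,0.023,0],[-0.047,0.047,0],[-0.07,0.07,0.02],[-0.092,0.094,0.04],[-0.092,0.094,0.06],[-0.092,0.094,0.082],[-0.092,0.094,0.11],[-0.092,0.094,0.13],[-0.092,0.094,0.15],[-0.092,0.094,0.158],[-0.092,0.094,0.158]], "gripper": [-0.4,-0.4,-0.4,-0.4,-0.4,-0.4,-0.4,-0.4,-0.4,-0.4,-0.4]}}

```text
time: 5.17
position: [0.4101, -0.2887, 0.0718]
tool_rot: [0.998, -0.065, -0.002, -0.002]
ft_force: [-0.3, -0.5, 0.5]
grip_width: 0.0611
grip_force: 0.0
```

Run:
```python
from h import *
from rig import status,viewer
o=status.get_obs();print(o["position"],o["ft_force"]); delta(o,[.4095,-.2894,.074],-.131)
c=viewer.camera("side");cv2.imwrite("pics/s2.png",cv2.resize(c["pixels"][130:250,255:405],(750,600),interpolation=cv2.INTER_CUBIC))
```

```text
[ 0.41014825 -0.28867728  0.07180058] [-0.28354281 -0.54043597  0.47216483]
delta_pos [-0.0006  0.0008 -0.0022] rotvec deg [-0.17  0.18  0.08]
```

View pics/s2.png

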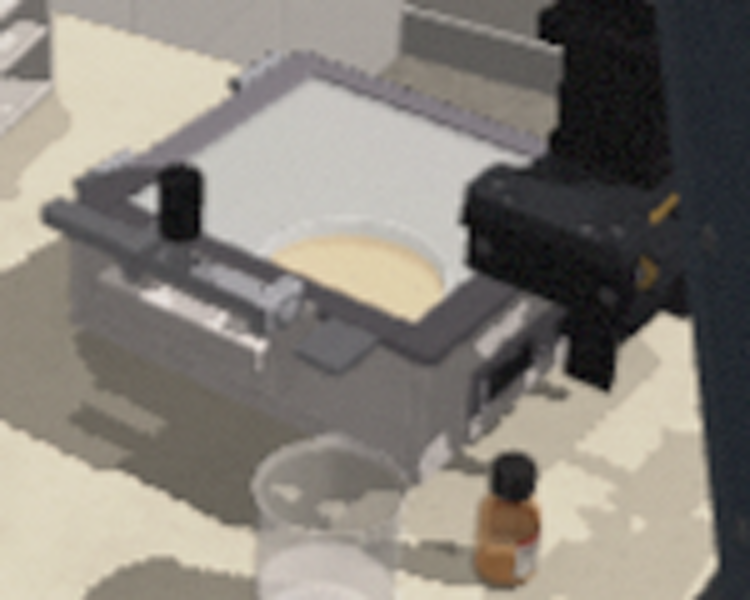

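The bolt is back, the lug at (335,345) is free, and the fingers straddle the grip. I'll close on it at 30 N.

>>> {"op": "arm_command", "data": {"delta_rot": [[0,0,0],[0,0,0],[0,0,0],[0,0,0],[0,0,0],[0,0,0],[0,0,0]], "delta_pos": [[0,0,0],[0,0,0],[0,0,0],[0,0,0],[0,0,0],[0,0,0],[0,0,0]], "gripper": [0.1,0.1,0.4,0.4,0.4,0.4,0.4], "grip_force": 32}}

```text
time: 5.8
position: [0.4107, -0.2886, 0.075]
tool_rot: [0.998, -0.066, 0.001, -0.001]
ft_force: [2.3, 4.8, 4.7]
grip_width: 0.0359
grip_force: 32.0
```

Run:
```python
from h import *
from rig import status
o=status.get_obs();print(o["position"],o["tool_rot"],o["ft_force"],o["grip_width"],o["grip_force"])
for a in np.radians([3,6,9,12,15,18,21,24,27,30,33,36,39,42,45]):
    print(round(np.degrees(a)),"fwd",(.245*(1-np.cos(a))).round(4),"up",(.245*np.sin(a)).round(4))
R=Ro.from_quat(o["tool_rot"]).as_matrix();f=np.array([np.cos(-.131),np.sin(-.131),0])
print("fwd in tool",R.T@f,"up in tool",R.T@[0,0,1])
```

```text
[ 0.41065536 -0.2885632   0.07499768] [ 9.97837105e-01 -6.57304180e-02  5.27179149e-04 -5.87517197e-04] [2.30819758 4.83398841 4.67502122] 0.03586397265639172 31.984540103003383
3 fwd 0.0003 up 0.0128
6 fwd 0.0013 up 0.0256
9 fwd 0.003 up 0.0383
12 fwd 0.0054 up 0.0509
15 fwd 0.0083 up 0.0634
18 fwd 0.012 up 0.0757
21 fwd 0.0163 up 0.0878
24 fwd 0.0212 up 0.0997
27 fwd 0.0267 up 0.1112
30 fwd 0.0328 up 0.1225
33 fwd 0.0395 up 0.1334
36 fwd 0.0468 up 0.144
39 fwd 0.0546 up 0.1542
42 fwd 0.0629 up 0.1639
45 fwd 0.0718 up 0.1732
fwd in tool [ 9.99999370e-01 -5.55118366e-04  9.75532276e-04] up in tool [ 9.74842330e-04 -1.24179633e-03 -9.99998754e-01]
```

>>> {"op": "arm_command", "data": {"delta_rot": [[0,0,0],[0,0,0],[0,0,0],[0,0,0],[0,0,0],[0,0,0],[0,0,0],[0,0,0],[0,0,0],[0,0,0]], "delta_pos": [[0,0,-0.006],[0.0003,0,-0.0128],[0.0013,0,-0.0256],[0.003,0,-0.0383],[0.0054,0,-0.0509],[0.0083,0,-0.0634],[0.012,0,-0.0757],[0.0163,0,-0.0878],[0.0163,0,-0.0878],[0.0163,0,-0.0878]], "gripper": [0.4,0.4,0.4,0.4,0.4,0.4,0.4,0.4,0.4,0.4]}}

```text
time: 6.63
position: [0.4256, -0.2905, 0.1618]
tool_rot: [0.998, -0.065, -0.001, -0.001]
ft_force: [-1.1, 2.5, -2.4]
grip_width: 0.0357
grip_force: 32.0
```

>>> {"op": "arm_command", "data": {"delta_rot": [[0,0,0],[0,0,0],[0,0,0],[0,0,0],[0,0,0],[0,0,0],[0,0,0],[0,0,0],[0,0,0],[0,0,0],[0,0,0],[0,0,0]], "delta_pos": [[0.005,0,-0.012],[0.0105,0,-0.0235],[0.0165,0,-0.0347],[0.0232,0,-0.0456],[0.0305,0,-0.0562],[0.0383,0,-0.0664],[0.0466,0,-0.0761],[0.051,0,-0.081],[0.0555,0,-0.0854],[0.0555,0,-0.0854],[0.0555,0,-0.0854],[0.0555,0,-0.0854]], "gripper": [0.4,0.4,0.4,0.4,0.4,0.4,0.4,0.4,0.4,0.4,0.4,0.4]}}

```text
time: 7.63
position: [0.479, -0.2974, 0.2461]
tool_rot: [0.998, -0.065, -0.003, -0.002]
ft_force: [-5.4, 3.2, 1.1]
grip_width: 0.0355
grip_force: 32.0
```

Run:
```python
from h import *
from rig import status,viewer
o=status.get_obs();p=o["position"];print(p,o["ft_force"],o["grip_width"],o["grip_force"])
v=[.5532,-.3084,-.131];h=world(v,[.1,0,.073])[0];f=np.array([np.cos(v[2]),np.sin(v[2])])
b=-(p[:2]-h[:2])@f; print("back",b,"up",p[2]-.073,"angle",np.degrees(np.arctan2(p[2]-.073,b)),"r",np.hypot(b,p[2]-.073))
c=viewer.camera("side");pickle.dump(c,open("pics/s3.pkl","wb"));cv2.imwrite("pics/s3.png",cv2.resize(c["pixels"][100:250,240:440],(800,600),interpolation=cv2.INTER_CUBIC))
# predicted lid corners for angles
for a in (40,45,50):
    a=np.radians(a);L=[[.1-.2*np.cos(a)+t*np.sin(a),y,.073+.2*np.sin(a)+t*np.cos(a)] for t in(0,) for y in(.092,-.092)]
    print(np.degrees(a),((proj(c,world(v,L))-[240,100])*4).round(0).tolist())
```

```text
[ 0.47896702 -0.29740629  0.24609214] [-5.37863387  3.16178485  1.1132026 ] 0.03545429005527905 31.997990305535495
back 0.17503299880171197 up 0.17309214444795262 angle 44.6805700101051 r 0.24616547511605075
40.0 [[344.0, 170.0], [532.0, 43.0]]
45.0 [[326.0, 140.0], [516.0, 16.0]]
50.0 [[305.0, 112.0], [498.0, -10.0]]
```

View pics/s3.png

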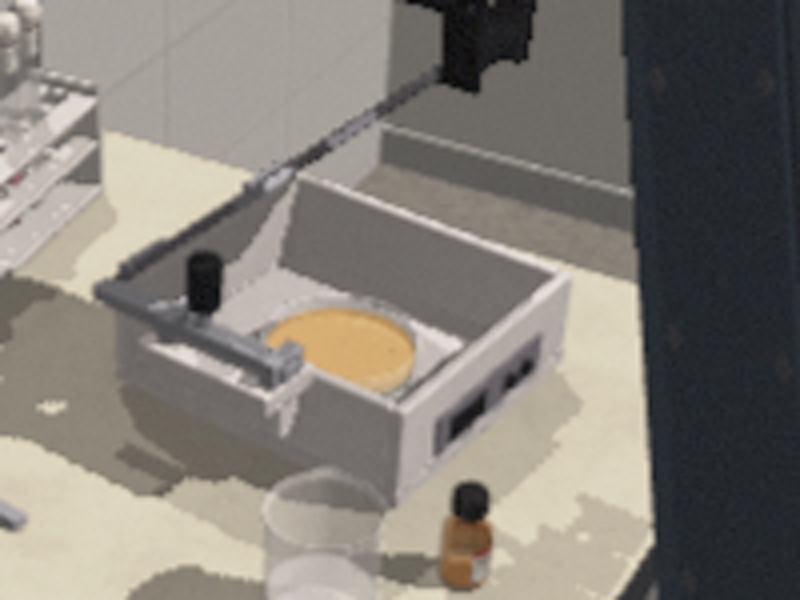

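The lid is open and appears edge-on, along a line through (326,141) and (440,70), which fits about 45 degrees. The bolt is clear of the lug, and the beaker and bottle have not moved. I'll make a small nudge and let it settle.

>>> {"op": "arm_command", "data": {"delta_rot": [[0,0,0],[0,0,0],[0,0,0],[0,0,0],[0,0,0],[0,0,0]], "delta_pos": [[0.001,0,-0.001],[0.001,0,-0.001],[0.001,0,-0.001],[0.001,0,-0.001],[0.001,0,-0.001],[0.001,0,-0.001]], "gripper": [0.4,0.4,0.4,0.4,0.4,0.4]}}

```text
time: 8.18
position: [0.4797, -0.2975, 0.2469]
tool_rot: [0.998, -0.065, -0.003, -0.002]
ft_force: [-3.8, 3.2, 0.3]
grip_width: 0.0357
grip_force: 32.0
```

Run:
```python
from h import *
from rig import status,robot
o=status.get_obs();p=o["position"];v=[.5532,-.3084,-.131];h=world(v,[.1,0,.073])[0];f=np.array([np.cos(v[2]),np.sin(v[2])])
b=-(p[:2]-h[:2])@f;a=np.degrees(np.arctan2(p[2]-.073,b))
print(p,o["ft_force"],o["grip_width"],o["grip_force"],np.abs(o["joint_velocities"]).max(),a)
if abs(a-45)<1 and o["grip_force"]>25: print(robot.hand_in())
```

```text
[ 0.47972083 -0.29751364  0.24688752] [-3.76321108  3.21146081  0.29926793] 0.03573026706577973 32.000222322531044 0.001957685962601955 44.93678942018776
the job is handed in; nothing more can be done
None
```

I slid the bolt back clear of the lug and let go of it, raised the lid to about 45 degrees (44.9 by my estimate) where it is held still by its grip, and handed the job in at about 8 s; the beaker and bottle look undisturbed, and the arm never went near the timer, though I took no later picture of it.

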